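# Lock the snack dispenser's keyed lid

### The arm

A 6-joint arm with a two-finger parallel gripper is mounted at the origin on the work surface. World frame = base frame: x ahead of the robot, y to its left, z up, the work surface at z = 0. Lengths are in mm, angles in rad, forces in N, time in s.
With the tool pointing down it reaches from about 375 to 825 mm from the base axis. Payload 5.5 kg.
Tool frame: the origin (TCP) lies at the very end of the fingers, on their centre line; the grasp point (between the pads) lies 19 mm behind it (bot.grip_point_offset is the z of the grasp point in the tool frame, in mm); z points along the fingers, y is the line along which they close (so a half turn about z gives the same grasp; the last joint's range is limited). The gripper opens to 85 mm and grips with 20 to 120 N. Pads are 22 mm wide; open, the fingers measure 114 mm over their backs; the gripper's body (76 mm by 85 mm) begins 54 mm behind the grasp point. The pads swing forward as they close: fully open they stand 13 mm farther back than shut.
Start: joints at [-1.128, 0.314, -0.047, 1.21, 0, 1.571], TCP at [257.079, -542.13, 231.299] pointing down, gripper open.
Joint ranges: [-2.67, 2.67], [-0.69, 1.73], [-1.03, 1.25], [-2.08, 2.16], [-1.42, 1.45], [-3.14, 3.14]. Speed limits (rad/s): [2.39, 2.39, 3.01, 3.14, 3.14, 3.14].

### API

Orientations are given as [roll, pitch, yaw] about the fixed x, y, z axes, in that order (R = Rz(yaw) Ry(pitch) Rx(roll)).
In Python, from plant import sensors, cams, close_job, finder, bot gives the robot as it stands.
- The arm moves only by the tool play_rows, never from a script. Its argument "rows" is text: rows parted by semicolons, each of 5 numbers parted by spaces: the shift along the tool's x, y, z in m, then the turn about the tool's z in degrees, then the opening, from -1 (shut) to 1 (fully open). A call has 1 to 12 rows; each row shifts and turns the commanded pose from where the row before left it, along the tool's axes as they then stand; what a row does not reach is not made up. A row lasts 1/8 s, in which the tool goes at most 62.5 mm and 10.7 degrees, less where a joint would pass 70% of its speed; a pose out of reach is approached as far as the arm can. A call is refused whole if a number of a shift passes 0.0625 or a number of a turn 10.7, either way. A call with a gripper value outside its range is refused whole. The fingers move at their own pace and stop on an object; "grip_force" is the grip in N (left out, the last holds). Time passes only in rows, so rows that do not move let the fingers close. It gives the time, the measured TCP pose, the force, the opening and the grip force at its end, in the units of the state.
- sensors.sense(): the state, without advancing time (a new reading comes with each control period).
- cams.read_camera(name): name is "scene" or "top" or "wrist"; returns the picture (420x560x3 uint8, red, green, blue); there is no depth.
- cams.camera_info(name): a dict with "K" (3x3 intrinsics, pixels), "camera_from_world" (4x4, takes a point from world to camera coordinates). Camera axes: x right, y down, z forward; pixel columns grow to the right and rows downward; lengths in mm; the calibration is good to about 2 mm. The wrist camera is an equidistant fisheye: a pixel r from the principal point sees the ray r / f radians off the axis. A picture is of the moment at which its call begins: read the wrist's pose just before it. camera_info takes no time and is no camera call; for the wrist camera it gives the pose at the moment of the call.
- close_job(): hands the job in; it is judged then, once.
Trained networks look in the newest picture that a camera, given by its name, has taken for a name from the list of things; names that differ only in an ending like _2 or _b are one class to them, and where a whole thing is asked for, a point or a joint stands for the part that bears it (a point fixed in the world has none). Each returns a list of dicts, best first, with "p" (0 to 1); they miss things now and then, are a little off and sometimes report something else, mostly with a low value. They report only what shows in the picture. A call takes as long as a camera call.
- finder.search_frame(label, camera): "box" ([left, top, width, height] in pixels, round what is visible of it).
The state is a dict: "t": time; "qpos": joint angles; "qvel": joint speeds; "joint_torque": joint torques, N m; "tool_pos": TCP position; "ee_rot": TCP orientation; "wrist_force": force on the tool from outside, world axes, zero at the start; "moment": the same for the moment, N m; "finger_gap": opening from 0.0 (shut) to 1.0 (fully open); "grip_force": force on a finger pad.
Only numpy, scipy, OpenCV 4.12 (cv2) and the standard library are available. Lean on these libraries where they do the work, as an engineer would, in place of code of your own. Each camera call takes 0.05 s, during which the arm holds its last target. There are 200 camera calls.

### The job

The snack dispenser's round wooden lid is sitting up on its neck, out of line. By fingertip, push it round by its peg until the notch in its rim is over the steel locking pin, then press the lid down until it is fully home on the neck, flat and with the pin in the notch, and take the hand away. Do not lift the lid, keep the drawer shut and leave the other things on the tray where they are.

Things in the scene. Friction and masses are not known exactly. Their poses are not given: they have to be found in the camera images.
- dispenser: Fixed white cabinet, 170 (x) by 160 (y) by 90 mm high, on the tray (tray surface 12 mm above the table). Origin: centre of its underside, z up; its drawer front with wooden knob faces -x. Centred on its top stands a round neck (outer diameter 78, inner 66, height 42 mm) that takes the lid's plug; a steel locking pin stands on the top's +x side.
- neck_top (a point): Centre of the neck's rim, on its vertical axis, 132 mm above the dispenser's underside. The lid turns about this axis. At the start the disc's underside is 8 mm above this rim; seated, the disc lies on the rim.
- pin (a point): Fixed steel locking pin 8 mm thick, level along the dispenser's x and pointing at the neck's axis: round tip 54 mm from the axis, root in a steel block 70 to 81 mm from it (block top 140 mm above the dispenser's underside, seen beyond the lid's rim). This point: on the pin's centre line, 58 mm from the axis, 134.5 mm above the underside.
- lid_center (a point): Centre of the underside of the wooden lid: a disc of 128 mm diameter, 8 mm thick, flat and bare in the middle, with a plug (65 mm diameter) below it that is a stiff push fit in the neck. It turns endlessly either way, stays at the angle and height where it is left, and can be pulled up. Its axes: z up, x from the centre to the notch.
- lid (a joint): Angle of the lid about the neck (rad), anticlockwise seen from above; 0 (or a full turn) when the notch is over the pin. Starts anywhere from 0.7 to 5.58.
- notch (a point): Centre of the notch, 58 mm from the lid's centre, half-way up the disc: a slot 15 mm wide, open at the rim, 51 to 64 mm from the centre. Must be straight above pin within about 3 degrees; then a downward push of 8 to 20 N at the disc's middle sinks the lid 8 mm on to the rim, where it stays. Out of line, the pin stops it after 1.5 mm.
- peg_top (a point): Centre of the top of the lid's peg: upright, round, 14 mm in diameter, 24 mm high above the disc, 38 mm from the lid's centre on the same side and line as the notch. Pushed sideways (about 1 N) it turns the lid.
- dispenser_drawer0 (a joint): The dispenser's drawer at its base; 0 shut, grows (m) as it slides out towards the dispenser's -x. Shut at the start.
- bowl: Bystander: white ceramic bowl, 124 mm across, 50 mm high. Origin under its centre.
- spoon: Bystander: silicone spoon 150 mm long, lying. Origin on its underside, about mid-length.
- cup: Bystander: clear plastic cup, 68 mm across, 75 mm high, beside the dispenser. Origin under its centre.
- car: Bystander: wooden toy car 85 mm long, 52 mm high, beside the dispenser. Origin under its centre.
- jar: Bystander: closed jar, 56 mm across, 75 mm high. Origin under its centre.
- teether: Bystander: wooden teething ring, 76 mm across, 12 mm thick, lying. Origin under its centre.

How it is judged:
By the outcome, as a careful person would: the job done as asked, in the order asked, and still so for the second after the job is handed in, with the robot touching nothing.
It also fails if it takes over 64 s, if anything falls off the work surface, if the arm or the gripper's body presses on something with over 40 N, if the wrist force passes 120 N, or if a joint passes its speed limit or range.

## Working session

There is one attempt and no reset: what is moved stays moved. The work goes in short steps, Python scripts to look and compute and a tool call to move; the robot and the scene stay as the last step left them, time stands still between calls to the robot, and variables do not carry over. Pictures are saved under pics/ and viewed, at most 12 in all, crops included, and the job is handed in when it is done.

Besides the shell and the picture viewer there is one more tool, called after "Call:" as a command line: name --argument value ..., lists and objects as JSON in quotes. play_rows: Moves the arm, as the interface text tells. Its arguments: {"type":"object","properties":{"rows":{"type":"string"},"grip_force":{"type":"number"}},"required":["rows"]}

```bash
mkdir -p pics
python3 - <<'E'
from plant import sensors,cams,finder
import cv2
for c in ["scene","top"]:
    im=cams.read_camera(c); cv2.imwrite(f"pics/{c}0.png",im[:,:,::-1])
    for n in ["dispenser","lid_center","peg_top","notch","pin","neck_top"]:
        try: print(c,n,[(d['box'],round(d['p'],2)) for d in finder.search_frame(n,c)[:2]])
        except Exception as e: print(n,e)
    i=cams.camera_info(c); print(i["K"].tolist(),i["camera_from_world"].round(4).tolist())
s=sensors.sense(); print(s)
E
```

```text
scene dispenser [([207.0, 180.2, 75.5, 80.2], 0.84)]
scene lid_center [([224.0, 182.2, 42.4, 40.7], 0.7), ([265.0, 185.5, 8.2, 13.4], 0.58)]
scene peg_top [([220.7, 185.0, 47.3, 31.6], 0.78)]
scene notch []
scene pin [([206.1, 182.9, 74.2, 76.8], 0.59), ([198.5, 142.8, 22.4, 30.8], 0.46)]
scene neck_top [([206.1, 179.9, 74.9, 79.1], 0.94)]
[[379.35651695425213, 0.0, 273.72061520883557], [0.0, 379.35651695425213, 206.48961317818322], [0.0, 0.0, 1.0]] [[-0.7484, 0.6632, -0.0059, 399.7029], [0.5372, 0.6009, -0.5919, -207.6528], [-0.3891, -0.4461, -0.806, 1395.0413], [0.0, 0.0, 0.0, 1.0]]
top dispenser [([264.2, 162.5, 79.4, 87.3], 0.69)]
top lid_center [([277.3, 170.3, 50.1, 56.2], 0.69), ([237.6, 209.1, 19.0, 31.4], 0.38)]
top peg_top [([280.7, 166.9, 50.4, 55.0], 0.83)]
top notch [([280.8, 166.9, 53.3, 56.6], 0.75)]
top pin [([262.2, 161.0, 74.7, 90.3], 0.75)]
top neck_top [([265.5, 159.9, 76.0, 92.5], 0.83), ([123.3, 175.5, 45.6, 47.0], 0.45)]
[[392.26856135261244, 0.0, 277.2021660716112], [0.0, 392.26856135261244, 211.06046789921888], [0.0, 0.0, 1.0]] [[0.0206, -0.9998, -0.0085, -5.0844], [-0.9887, -0.0191, -0.1488, 567.9082], [0.1486, 0.0115, -0.9888, 1024.527], [0.0, 0.0, 0.0, 1.0]]
{'t': 0.7, 'qpos': array([-1.12798235e+00,  3.13486019e-01, -4.70970457e-02,  1.21020235e+00,
       -1.76785356e-05,  1.57080269e+00]), 'qvel': array([-0.00094276, -0.0001508 ,  0.00062441,  0.00143721, -0.00123715,
        0.00026478]), 'joint_torque': array([ 2.33273986e-04, -5.39286625e+01,  3.39983654e+01,  1.00027384e-03,
        1.51045688e-04, -1.84246414e-05]), 'tool_pos': array([ 257.08362914, -542.12942577,  231.30917902]), 'ee_rot': array([3.14158174e+00, 1.76784662e-05, 4.42807613e-01]), 'wrist_force': array([-0.19120687,  0.32686819, -0.07530067]), 'moment': array([ 0.01087423, -0.03664421, -0.01606806]), 'grip_force': 0.0, 'finger_gap': 1.0029515980029862}
```

Run:
```python
import cv2,numpy as np
t=cv2.imread("pics/top0.png")[135:275,200:370]; s=cv2.imread("pics/scene0.png")[160:280,180:300]
a=cv2.resize(t,None,fx=4,fy=4,interpolation=2)[:, :]
b=cv2.resize(s,None,fx=4,fy=4,interpolation=2)
cv2.imwrite("pics/a.png",a);cv2.imwrite("pics/b.png",b)
```

```text
(no output)
```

View pics/a.png

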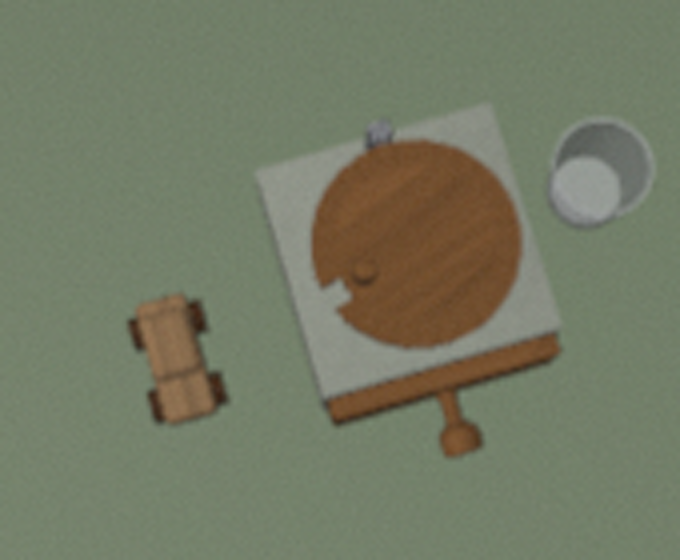

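View pics/b.png

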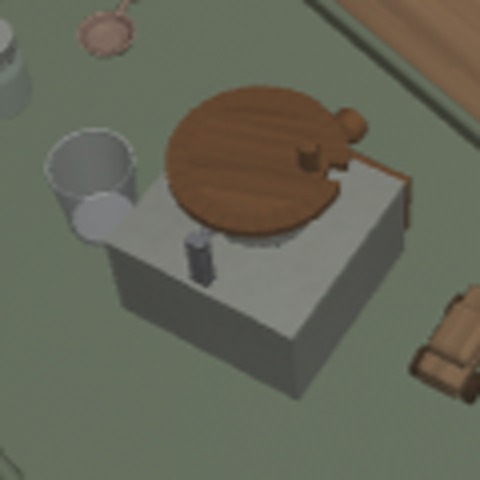

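View pics/top0.png

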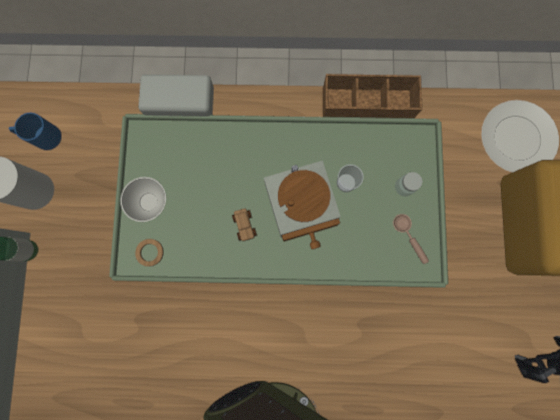

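The top crop shows the lid centre at about (304,196) in the full image. The peg is to its lower left at (291,202), the notch is at (284,208) and the pin block at (294.5,168). The peg stands clear of the hardware. I'll fit the pose next.

```bash
cat > h.py <<'E'
import numpy as np
from plant import cams
def proj(c,P):
    i=cams.camera_info(c);T=i["camera_from_world"]
    q=(T[:3,:3]@np.asarray(P,float).T).T+T[:3,3]; q=q@i["K"].T
    return q[:,:2]/q[:,2:]
E
python3 - <<'E'
from h import *
from scipy.optimize import least_squares
top=dict(lc=(416.5,244),pt=(364,269),no=(337,291),bl=(380,130),c1=(256,172),c2=(490,104))
sc=dict(pt=(308,148),no=(338,172),bl=(199,237),c1=(297,340),c2=(106,244),lc=(258,159))
def pts(p,z=0):
    x,y,a,th=p
    d=lambda b,r:np.array([np.cos(b)*r,np.sin(b)*r])
    o=np.array([x,y]); b=a+th
    R=np.array([[np.cos(a),-np.sin(a)],[np.sin(a),np.cos(a)]])
    f=lambda v,z:np.r_[o+v,z]
    return dict(lc=f(0*o,160),pt=f(d(b,38),184),no=f(d(b,58),158),bl=f(d(a,75.5),152),c1=f(R@[85,80],102),c2=f(R@[85,-80],102))
def res(p,pr=0):
    P=pts(p);r=[]
    for c,D,o in(("top",top,(200,135)),("scene",sc,(180,160))):
        k=list(D);u=proj(c,[P[i] for i in k]); m=np.array([D[i] for i in k])
        m=(m+.5)/4-.5+o
        if pr:print(c,k,(u-m).round(2).tolist())
        r.append(u-m)
    return np.concatenate(r).ravel()
s=min((least_squares(res,[570,-60,a,t],loss='soft_l1') for a in(0,.3) for t in(1,2,3,4)),key=lambda s:s.cost)
print(s.x,s.cost);res(s.x,1)
for k,v in pts(s.x).items():print(k,v.round(1))
E
```

```text
[ 5.90013463e+02 -5.95870071e+01  3.16601072e-01  1.82546608e+00] 1.6151970013155756
top ['lc', 'pt', 'no', 'bl', 'c1', 'c2'] [[0.32, -0.24], [0.42, -0.11], [-0.12, 0.5], [0.06, 0.24], [-0.08, 0.11], [0.01, -0.43]]
scene ['pt', 'no', 'bl', 'c1', 'c2', 'lc'] [[0.32, -0.11], [0.08, 1.14], [0.06, 0.92], [-0.47, -0.04], [0.15, -0.2], [0.22, -0.46]]
lc [590.  -59.6 160. ]
pt [569.5 -27.6 184. ]
no [558.7 -10.8 158. ]
bl [661.8 -36.1 152. ]
c1 [645.9  42.9 102. ]
c2 [ 695.7 -109.1  102. ]
```

Call:
play_rows --rows "0.04 -0.027 0 0 -1;0.04 -0.027 0 0 -1;0.04 -0.027 0 0 -1;0.04 -0.027 0 0 -1;0.04 -0.027 0 0 -1;0.04 -0.028 0 0 -1;0.04 -0.028 0 0 -1;0.04 -0.028 0 0 -1;0.04 -0.027 0 0 -1;0.04 -0.027 0.01 0 -1;0.04 -0.027 0.01 0 -1;0.033 -0.027 0.01 -7.3 -1"

```text
t: 2.2
tool_pos: [545.3, -42.4, 201.2]
ee_rot: [3.141, -0.001, 0.574]
wrist_force: [1.2, -0.4, -0.2]
finger_gap: -0.0
grip_force: 0.0
```

Run:
```python
from plant import sensors,cams
import cv2
s=sensors.sense(); print(s['t'],s['tool_pos'],s['ee_rot'],s['finger_gap'],s['wrist_force'])
im=cams.read_camera("wrist"); cv2.imwrite("pics/w1.png",im[:,:,::-1])
```

```text
2.2 [545.31437709 -42.41147048 201.15121355] [ 3.14113174e+00 -5.56444900e-04  5.73875433e-01] -0.00023845568415508815 [ 1.21861178 -0.41905418 -0.20930117]
```

View pics/w1.png

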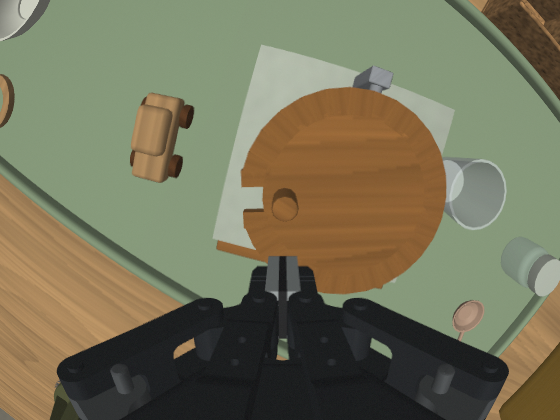

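The wrist view has the peg at (285,205), straight ahead of the shut fingertip at (283,262). The notch is at (253,199) and the pin block at (374,80). Next: lower beside the peg and plan the arc, stopping short of the target.

```bash
cat >> h.py <<'E'
C=np.array([590.,-59.6]);A=np.degrees(.3166)
def fing(b,off): 
    r=np.radians(b);u=np.array([np.cos(r),np.sin(r)]);t=np.array([u[1],-u[0]])
    return C+38*u-t*off
def arc(p,yaw,bs,off):
    """rows to follow peg bearings bs (deg); turn so tool x = tangent"""
    p=np.array(p,float)
    for b in bs:
        d=fing(b,off)-p;r=np.radians(yaw)
        s=np.round([d@[np.cos(r),np.sin(r)],d@[np.sin(r),-np.cos(r)]],1)
        p=p+s[0]*np.array([np.cos(r),np.sin(r)])+s[1]*np.array([np.sin(r),-np.cos(r)])
        ny=b-90; dy=np.round(-(ny-yaw),1); yaw-=dy
        print(s/1000,dy)
    print(p,yaw)
E
python3 - <<'E'
from h import *
arc([545.3,-42.4],32.9,[122.7,114.7,106.7,98.7,90.7,82.7,74.7,66.7,58.7,50.7,42.7,34.7,26.7],18)
E
```

```text
[0.0103 0.0007] 0.2
[ 0.0055 -0.0022] 8.0
[ 0.0055 -0.0021] 8.0
[ 0.0054 -0.0021] 8.0
[ 0.0055 -0.0022] 8.0
[ 0.0054 -0.0021] 8.0
[ 0.0055 -0.0021] 8.0
[ 0.0055 -0.0022] 8.0
[ 0.0054 -0.0021] 8.0
[ 0.0055 -0.0022] 8.0
[ 0.0055 -0.0021] 8.0
[ 0.0054 -0.0021] 8.0
[ 0.0055 -0.0022] 8.0
[615.90595106 -26.43086293] -63.300000000000004
```

Call:
play_rows --rows "0 0 0.011 0 -1;0 0 0.01 0 -1;0 0 0.01 0 -1;0 0 0 0 -1"

```text
t: 2.75
tool_pos: [543.3, -44.8, 169.3]
ee_rot: [-3.141, 0.001, 0.569]
wrist_force: [-0.9, 0.7, 0.3]
finger_gap: 0.001
grip_force: 0.0
```

Call:
play_rows --rows "0.0065 0 0 0 -1;0.0065 0 0 0 -1;0.0055 -0.0022 0 8 -1;0.0055 -0.0021 0 8 -1;0.0054 -0.0021 0 8 -1;0.0055 -0.0022 0 8 -1;0.0054 -0.0021 0 8 -1;0.0055 -0.0021 0 8 -1;0.0055 -0.0022 0 8 -1;0 0 0 0 -1"

```text
t: 4.0
tool_pos: [572.3, -116.0, 170.7]
ee_rot: [-3.055, 0.012, -0.248]
wrist_force: [0.2, 1.1, 0.1]
finger_gap: 0.004
grip_force: 0.0
```

Run:
```python
from plant import sensors,cams
import cv2
from h import *
s=sensors.sense(); print(s['t'],s['tool_pos'],s['ee_rot'],s['wrist_force'])
print("want",fing(66.7,18))
im=cams.read_camera("wrist"); cv2.imwrite("pics/w2.png",im[:,:,::-1])
```

```text
4.0 [ 572.30357809 -116.00114227  170.70062658] [-3.05528006  0.01224054 -0.24810527] [0.18461607 1.08012544 0.08078404]
want [588.49869423 -17.57921846]
```

View pics/w2.png

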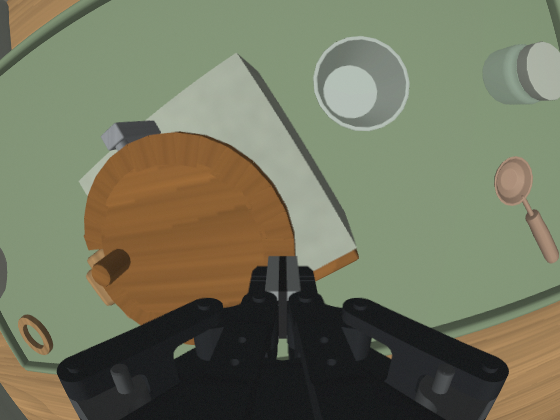

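The tool isn't where I commanded it: about 100 mm off in −y and tilted 5°. The peg at (108,265) looks barely moved. I'll check the joints before going on.

Run:
```python
from plant import sensors,bot
s=sensors.sense(); print(s['qpos'].round(3),s['qvel'].round(3),s['tool_pos'],s['ee_rot'],s['wrist_force'],s['joint_torque'].round(2))
print([n for n in dir(bot) if n[0]!='_'])
```

```text
[-0.247  0.323 -0.177  1.083  0.087  3.141] [ 0.033 -0.006 -0.01  -0.     0.004 -0.   ] [ 572.28875282 -114.58665745  170.65024313] [-3.05476026  0.01251157 -0.24599932] [ 0.98004065  0.57681669 -0.2544418 ] [ -1.44 -53.01  32.77   0.11   0.24   0.  ]
['MotionError', 'grip_point_offset']
```

Call:
play_rows --rows "0 0 0 0 -1"

```text
t: 4.18
tool_pos: [572.2, -112.8, 170.6]
ee_rot: [-3.055, 0.013, -0.243]
wrist_force: [-0.8, 0.2, 0.9]
finger_gap: -0.001
grip_force: 0.0
```

Joint 6 hit its +π limit, because the yaw is j1 − j6 + π. I'll lift, unwind, and push with the tool's y side instead, so that yaw equals the peg's bearing.

Call:
play_rows --rows "0 0 -0.02 -5 -1;0 0 -0.02 -10.7 -1;0 0 0 -10.7 -1;0 0 0 -10.7 -1;0 0 0 -10.7 -1;0 0 0 -10.7 -1;0 0 0 -10.7 -1;0 0 0 -10.7 -1;0 0 0 -10.7 -1;0 0 0 -10.7 -1;0 0 0 0 -1"

```text
t: 5.55
tool_pos: [571.8, -115.8, 210.5]
ee_rot: [3.137, -0.088, 1.524]
wrist_force: [-0.1, 0.1, -0.6]
finger_gap: -0.003
grip_force: 0.0
```

Run:
```python
from plant import sensors,cams
import cv2
from h import *
s=sensors.sense(); print(s['t'],s['tool_pos'],s['ee_rot'],s['qpos'])
im=cams.read_camera("wrist"); cv2.imwrite("pics/w3.png",im[:,:,::-1])
i=cams.camera_info("wrist"); print(i["K"].tolist(),i["camera_from_world"].tolist())
```

```text
5.55 [ 571.784248   -115.80340149  210.50058803] [ 3.13722606 -0.08756117  1.52353013] [-0.24893824  0.30167991 -0.11376579  1.16863941  0.08665926  1.36873941]
[[325.19226210127806, 0.0, 282.263118872184], [0.0, 325.19226210127806, 215.5411805916167], [0.0, 0.0, 1.0]] [[0.9987380008255556, -0.050084427645493645, 0.0037357481707866414, -576.968655603489], [-0.04988074545801164, -0.9804971231387176, 0.19009813978377363, -97.05766884478503], [-0.005858066193316327, -0.19004457799190536, -0.9817579851655667, 344.1352233240181], [0.0, 0.0, 0.0, 1.0]]
```

View pics/w3.png

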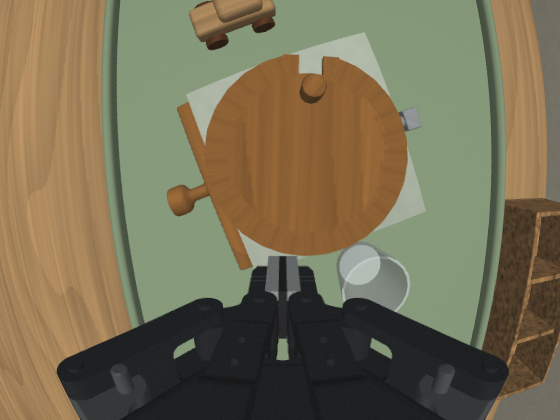

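```bash
cat >> h.py <<'E'
def wray(info,px,z):
    K=info["K"];T=np.asarray(info["camera_from_world"])
    d=(np.array(px)-[K[0,2],K[1,2]])/K[0,0];r=np.hypot(*d)
    v=T[:3,:3].T@np.r_[np.sin(r)*d/r,np.cos(r)];c=-T[:3,:3].T@T[:3,3]
    return (c+v*(z-c[2])/v[2])[:2]
def bear(p,c=None):
    d=p-(C if c is None else c);return np.degrees(np.arctan2(d[1],d[0])),np.hypot(*d)
def tool(p,rpy,tgt,yaw):
    """tool-frame shift (mm) to world target, turn in deg to world yaw(deg)"""
    from scipy.spatial.transform import Rotation as Ro
    R=Ro.from_euler('xyz',rpy).as_matrix()
    return (R.T@(np.array(tgt)-p)).round(1), -((yaw-np.degrees(np.arctan2(R[1,0],R[0,0]))+180)%360-180)
E
python3 - <<'E'
from h import *
i=cams.camera_info("wrist")
for n,px,z in [("peg",(313,85),184),("notch",(311,65),160),("block",(412,118),152),("L",(205,155),160),("R",(407,155),160),("T",(306,54),160),("B",(306,255),160)]:
    p=wray(i,px,z);print(n,p.round(1),np.round(bear(p),1))
from plant import sensors
s=sensors.sense()
b=np.radians(93);u=np.array([np.cos(b),np.sin(b)]);t=np.array([u[1],-u[0]])
print(tool(s['tool_pos'],s['ee_rot'],np.r_[C+40*u-35*t,205],93))
E
```

```text
peg [592.4 -22.1] [86.4 37.6]
notch [594.5  -4.1] [85.3 55.7]
block [661.7 -37. ] [17.5 75.2]
L [526.5 -56.6] [177.3  63.6]
R [653.8 -61.8] [-2.  63.8]
T [591.9   3.3] [88.3 62.9]
B [ 586.1 -123.6] [-93.5  64.1]
(array([ 92.6, -23.4,  13.5]), np.float64(-5.811457895705615))
```

Run:
```python
from h import *
from plant import sensors
from scipy.spatial.transform import Rotation as Ro
s=sensors.sense();p=s['tool_pos'];rpy=s['ee_rot']
print(tool(p,rpy,np.r_[fing(86,32),205],86),tool(np.r_[0,0,205],rpy,[0,0,169],86))
R=Ro.from_euler('xyz',rpy)
p=np.r_[fing(86,32),169]
for b,off in [(86,22),(78,22),(70,22),(62,22),(54,22),(46,22),(38,22),(30,22)]:
    d,tn=tool(p,R.as_euler('xyz'),np.r_[fing(b,off),169],b);tn=round(tn,1)
    print(b,d,tn); p=p+R.apply(d); R=R*Ro.from_euler('z',tn,degrees=True)
```

```text
(array([ 95. , -15.8,  13.8]), np.float64(1.1885421042943847)) (array([-3.1, -0.1, 35.9]), np.float64(1.1885421042943847))
86 [-0.2 10.   0. ] 1.2
78 [2.7 5.5 0.3] 8.0
70 [2.7 5.5 0.2] 8.0
62 [2.7 5.5 0.1] 7.9
54 [ 2.6  5.5 -0. ] 8.0
46 [ 2.7  5.5 -0. ] 8.0
38 [ 2.7  5.5 -0.2] 8.0
30 [ 2.7  5.5 -0.2] 8.0
```

Call:
play_rows --rows "0.025 -0.004 0.004 0 -1;0.025 -0.004 0.004 0 -1;0.025 -0.004 0.003 0 -1;0.02 -0.004 0.003 0 -1;0 0 0 0 -1;-0.001 0 0.012 0 -1;-0.001 0 0.012 0 -1;-0.001 0 0.012 0 -1;0 0 0 0 -1"

```text
t: 6.72
tool_pos: [559.2, -20.7, 166.8]
ee_rot: [3.14, -0.088, 1.522]
wrist_force: [-0.0, -0.9, -0.4]
finger_gap: 0.006
grip_force: 0.0
```

Run:
```python
from h import *
from plant import sensors
s=sensors.sense();print(s['t'],s['tool_pos'],s['ee_rot'],s['wrist_force'],s['qpos'][5],fing(86,32))
```

```text
6.725 [559.21084312 -20.69735574 166.83080957] [ 3.14017956 -0.08758495  1.52244089] [-0.04717328 -0.93024293 -0.43416037] 1.5303863443116916 [560.72869639 -19.46035893]
```

Call:
play_rows --rows "0.001 0.006 -0.002 0 -1;0 0.006 0 1.2 -1;0.0027 0.0055 0 8 -1;0.0027 0.0055 0 8 -1;0.0027 0.0055 0 8 -1;0.0027 0.0055 0 8 -1;0.0027 0.0055 0 8 -1;0.0027 0.0055 0 8 -1;0 0 0 0 -1;0 0 0 0 -1"

```text
t: 7.98
tool_pos: [608.2, -18.8, 171.2]
ee_rot: [-3.078, -0.061, 0.665]
wrist_force: [-0.3, -0.1, 0.4]
finger_gap: 0.002
grip_force: 0.0
```

Run:
```python
from plant import sensors,cams
import cv2
from h import *
s=sensors.sense(); print(s['t'],s['tool_pos'],s['ee_rot'],s['qpos'][5],s['wrist_force'],fing(38,22))
im=cams.read_camera("wrist"); cv2.imwrite("pics/w4.png",im[:,:,::-1])
```

```text
7.975 [608.18008208 -18.75006068 171.23472062] [-3.07832432 -0.06069283  0.66469064] 2.3966296638786257 [-0.2879233  -0.13613723  0.38806261] [606.39985618 -18.86862736]
```

View pics/w4.png

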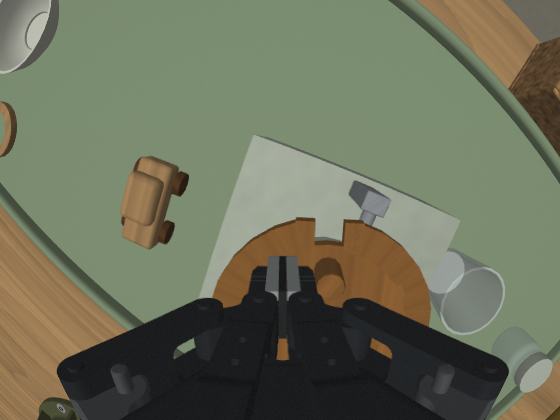

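The wrist view has the notch at (321,232), the peg top at (331,270) just right of the fingertip, and the pin tip near (366,223). It follows the push well.

Run:
```python
from h import *
i=cams.camera_info("wrist")
for n,px,z in [("notchL",(315,220),160),("notchR",(344,221),160),("notchL'",(315,240),160),("notchR'",(343,242),160),("peg",(331,268),184),("blockTop",(376,202),152),("pin",(367,222),146.5)]:
    p=wray(i,px,z);print(n,p.round(1),np.round(bear(p),1))
```

```text
notchL [636.1 -15.8] [43.6 63.6]
notchR [644.8 -27.4] [30.4 63.6]
notchL' [628.1 -22.4] [44.3 53.2]
notchR' [636.2 -34.2] [28.8 52.7]
peg [627.7 -30.9] [37.3 47.4]
blockTop [662.4 -36. ] [18.  76.2]
pin [651.  -41.1] [16.9 63.7]
```

Call:
play_rows --rows "0.0027 0.0055 0.001 8 -1;0.0027 0.0055 0.001 8 -1;0 0 0 0 -1;0 0 0 0 -1"

```text
t: 8.52
tool_pos: [618.4, -24.6, 168.7]
ee_rot: [-3.064, -0.041, 0.386]
wrist_force: [0.4, 0.5, 0.5]
finger_gap: -0.002
grip_force: 0.0
```

Run:
```python
from plant import sensors,cams
import cv2
from h import *
s=sensors.sense(); print(s['t'],s['tool_pos'],s['ee_rot'],s['qpos'][5],s['wrist_force'],fing(22,22))
im=cams.read_camera("wrist"); cv2.imwrite("pics/w5.png",cv2.resize(im[150:350,200:460,::-1],None,fx=3,fy=3,interpolation=2))
```

```text
8.525 [618.39780175 -24.56941116 168.68146472] [-3.06391411 -0.04063955  0.38647694] 2.6670390075686123 [0.41650103 0.46913242 0.48393094] [616.99164142 -24.96690465]
```

View pics/w5.png

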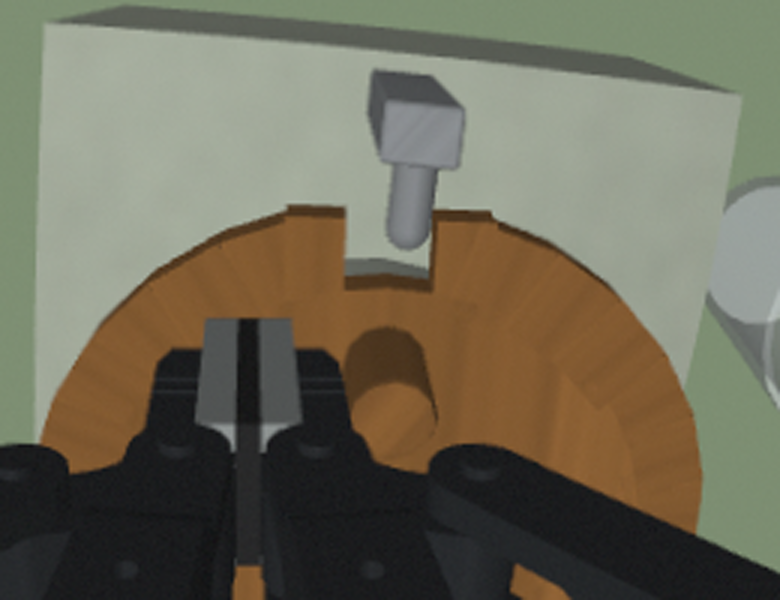

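The pin shows inside the notch, near its right wall: notch walls at crop x 346 and 432, pin at 410. A few degrees remain.

Run:
```python
from h import *
i=cams.camera_info("wrist")
for n,c,z in [("nL",(346,209),160),("nR",(434,212),160),("nL'",(345,274),160),("nR'",(432,277),160),("blk",(426,120),152),("pin1",(412,195),150.5),("pintip",(409,230),150.5)]:
    px=(np.array(c)+.5)/3-.5+[200,150]
    p=wray(i,px,z);print(n,p.round(1),np.round(bear(p),1))
```

```text
nL [646.8 -29. ] [28.3 64.6]
nR [652.1 -42.4] [15.5 64.4]
nL' [636.6 -33.3] [29.4 53.5]
nR' [641.9 -46.8] [13.9 53.4]
blk [664.4 -36.2] [17.5 78. ]
pin1 [651.5 -39.6] [18.1 64.6]
pintip [645.6 -41.7] [17.9 58.4]
```

Call:
play_rows --rows "0.0007 0.0013 0 2 -1;0.0006 0.0013 0 2 -1;0 0 0 0 -1;0 0 0 0 -1"

```text
t: 9.07
tool_pos: [620.8, -26.6, 168.5]
ee_rot: [-3.061, -0.035, 0.314]
wrist_force: [0.1, 0.1, 1.0]
finger_gap: 0.004
grip_force: 0.1
```

Run:
```python
from plant import sensors,cams
import cv2
from h import *
s=sensors.sense(); print(s['t'],s['tool_pos'],s['ee_rot'],s['wrist_force'])
im=cams.read_camera("wrist"); cv2.imwrite("pics/w6.png",cv2.resize(im[170:310,240:400,::-1],None,fx=4,fy=4,interpolation=2))
```

```text
9.075 [620.82897773 -26.63751251 168.47985722] [-3.06129928 -0.03507949  0.31428612] [0.10532149 0.06395447 1.01943708]
```

View pics/w6.png

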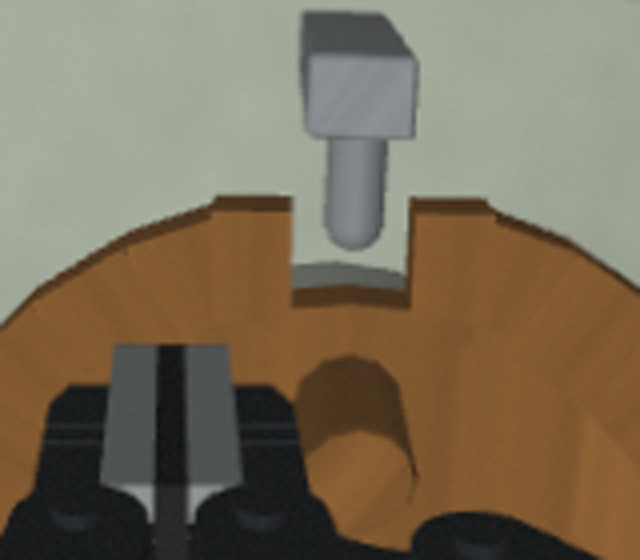

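Run:
```python
from h import *
from plant import sensors
i=cams.camera_info("wrist")
for n,c,z in [("nL",(292,199),160),("nR",(411,200),160),("nL'",(292,290),160),("nR'",(410,291),160),("blk",(361,95),152),("pin1",(357,180),150.5),("pintip",(354,225),150.5)]:
    px=(np.array(c)+.5)/4-.5+[240,170]
    p=wray(i,px,z);print(n,p.round(1),np.round(bear(p),1))
s=sensors.sense();p=s['tool_pos'];r=s['ee_rot']
a=fing(18,32)
print("back",tool(p,r,np.r_[a,168.5],18)[0],"up",tool(p,r,p+[0,0,32],18)[0],"to mid",tool(np.r_[a,200],r,np.r_[C,200],18)[0], "down", tool(p,r,p-[0,0,40],18)[0])
```

```text
nL [648.5 -32. ] [25.3 64.7]
nR [653.2 -45.7] [12.4 64.7]
nL' [637.5 -35.9] [26.5 53.1]
nR' [642.2 -49.8] [10.7 53.1]
blk [662.1 -36.5] [17.8 75.7]
pin1 [651.3 -39.9] [17.8 64.4]
pintip [645.5 -41.6] [17.9 58.4]
back [ -1.5 -10.1   0.8] up [  1.1  -2.6 -31.9] to mid [-38.   31.8  -3.9] down [-1.4  3.2 39.8]
```

Only about 0.8° is left. I'll nudge it, back off, lift and go over the middle.

Call:
play_rows --rows "0 0.0006 0 0.5 -1;0 0 0 0 -1;0 -0.006 0 0 -1;-0.001 -0.005 0 0 -1;0 -0.001 -0.016 0 -1;0 -0.001 -0.016 0 -1;-0.019 0.016 -0.002 0 -1;-0.019 0.017 -0.002 0 -1;0 0 0 0 -1;0 0 0 0 -1"

```text
t: 10.38
tool_pos: [589.5, -61.5, 201.6]
ee_rot: [-3.061, -0.035, 0.304]
wrist_force: [0.6, -0.2, 0.5]
finger_gap: -0.003
grip_force: 0.0
```

Run:
```python
from h import *
from plant import sensors
s=sensors.sense();p=s['tool_pos'];r=s['ee_rot']
print(s['t'],p,r,s['wrist_force'],"to",tool(p,r,np.r_[C,164],18))
print("down",tool(p,r,p-[0,0,10],18)[0])
im=cams.read_camera("wrist"); import cv2;cv2.imwrite("pics/w7.png",im[:,:,::-1])
```

```text
10.375 [589.49539806 -61.46970792 201.57440095] [-3.06087201 -0.03478441  0.30447431] [ 0.56599814 -0.23530523  0.46886858] to (array([-0.3,  1.4, 37.6]), np.float64(-0.5549072410208851))
down [-0.3  0.8 10. ]
```

View pics/w7.png

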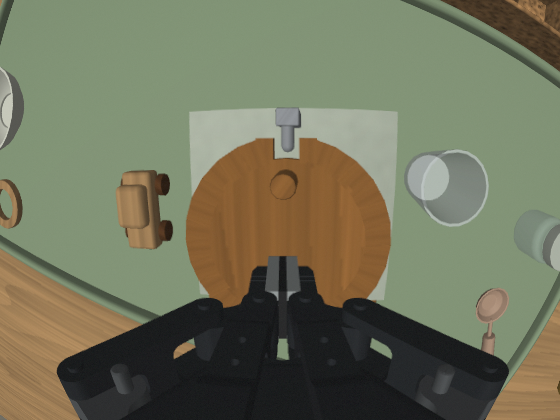

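The notch (x 274–300) is centred on the pin (x 288). Next is the descent.

Call:
play_rows --rows "0 0 0.015 0 -1;0 0.001 0.015 0 -1;0 0 0.006 0 -1;0 0 0.002 0 -1;0 0 0 0 -1"

```text
t: 11.05
tool_pos: [590.2, -58.6, 163.4]
ee_rot: [-3.061, -0.034, 0.306]
wrist_force: [-0.0, -0.6, -0.2]
finger_gap: -0.001
grip_force: 0.0
```

Call:
play_rows --rows "0 0 0.002 0 -1;0 0 0.002 0 -1;0 0 0 0 -1"

```text
t: 11.42
tool_pos: [590.6, -58.5, 160.1]
ee_rot: [-3.062, -0.035, 0.305]
wrist_force: [0.2, -0.7, 2.6]
finger_gap: -0.001
grip_force: 1.6
```

Call:
play_rows --rows "0 0.0002 0.002 0 -1;0 0.0001 0.002 0 -1;0 0 0 0 -1"

```text
t: 11.8
tool_pos: [590.6, -58.5, 156.2]
ee_rot: [-3.062, -0.035, 0.305]
wrist_force: [-0.9, -1.0, 5.2]
finger_gap: 0.003
grip_force: 2.5
```

Call:
play_rows --rows "0 0.0002 0.002 0 -1;0 0.0001 0.002 0 -1;0 0 0 0 -1"

```text
t: 12.18
tool_pos: [590.7, -58.5, 152.4]
ee_rot: [-3.062, -0.035, 0.305]
wrist_force: [-1.8, -1.4, 6.2]
finger_gap: 0.004
grip_force: 3.4
```

Call:
play_rows --rows "0 0.0001 0.001 0 -1;0 0 0 0 -1"

```text
t: 12.42
tool_pos: [590.8, -58.5, 152.2]
ee_rot: [-3.062, -0.036, 0.305]
wrist_force: [-4.0, -1.3, 12.6]
finger_gap: 0.002
grip_force: 6.3
```

Call:
play_rows --rows "0 0.0001 0.001 0 -1;0 0 0 0 -1"

```text
t: 12.68
tool_pos: [590.8, -58.6, 152.0]
ee_rot: [-3.062, -0.036, 0.305]
wrist_force: [-5.7, -0.8, 18.5]
finger_gap: 0.002
grip_force: 9.1
```

It stalls hard at 152.0, which is the seated height. I'll lift off straight up and check.

Call:
play_rows --rows "0 0 0.0005 0 -1;0 0 0 0 -1;0 -0.0005 -0.006 0 -1;0 -0.001 -0.012 0 -1;0 -0.003 -0.03 0 -1;0 -0.003 -0.03 0 -1;-0.05 0 -0.02 0 -1;-0.05 0 0 0 -1;-0.05 0 0 0 -1;0 0 0 0 -1;0 0 0 0 -1"

```text
t: 14.05
tool_pos: [445.2, -104.7, 242.5]
ee_rot: [-3.061, -0.036, 0.305]
wrist_force: [0.7, 1.0, 0.2]
finger_gap: -0.003
grip_force: 0.0
```

Run:
```python
from plant import sensors,cams
import cv2,numpy as np
s=sensors.sense();print(s['t'],s['tool_pos'],s['wrist_force'])
t=cams.read_camera("top")[135:255,220:370,::-1];q=cams.read_camera("scene")[160:280,180:300,::-1]
f=lambda a:cv2.resize(a,None,fx=2.9,fy=2.9,interpolation=2)
w=cams.read_camera("wrist")[:,:,::-1]
cv2.imwrite("pics/f.png",np.hstack([f(t),f(q)])); cv2.imwrite("pics/fw.png",w)
```

```text
14.05 [ 445.21909805 -104.7491094   242.52294426] [0.68665281 0.9836008  0.24517488]
```

View pics/f.png

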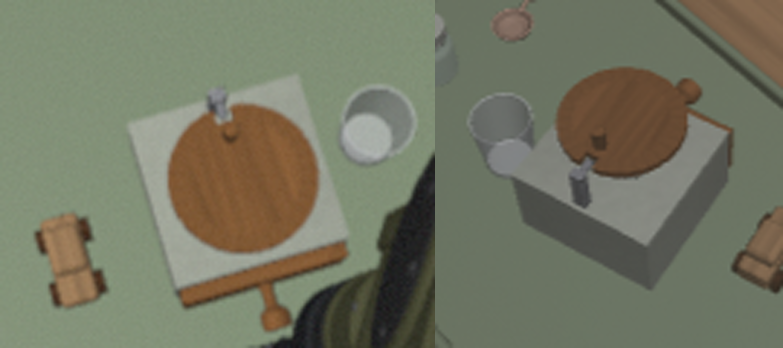

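The pin now lies in the notch, with the block at (581,185) and the peg at (598,137) in the scene half. The drawer is shut and the car and cup are unmoved. One height check, then I hand in.

Run:
```python
from h import *
b=np.radians(18.1);u=np.array([np.cos(b),np.sin(b)])
for z in(184,176):print(z,(proj("scene",[np.r_[C+38*u,z]])-[180,160])*2.9+[436,1])
from plant import close_job
print(close_job())
```

```text
184 [[598.6254677  126.19204645]]
176 [[599.35824091 131.30574944]]
the job is handed in; nothing more can be done
None
```

The lid's notch is turned over the pin and the lid is pressed home at its seated height. The hand is clear and the job is handed in at about 14 s; the close call did not return a verdict.

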